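Turn the wheel hub to its key and press it home

TASK

The three-stud wheel hub sits loosely on its bench stand, turned so that the notch in its rim misses the stand's key. With closed fingers, push it round by its studs until the notch is over the key, then press down on the middle of the hub until it is fully home, and take the hand away. Never lift the hub, and leave everything else on the bench where it is.

Things in the scene. Friction and masses are not known exactly. Their poses are not given: they have to be found in the camera images.
- hub: Loose metal wheel hub, 0.5 kg: round plate 130 mm across, 10 mm thick, one notch in its rim, a closed boss on top (44 mm across, flat top 40 mm above the underside), three upright studs. Origin: centre of the underside; x points to the notch, z up. Turns endlessly on the shaft (1 mm play), 1 to 2 N at a stud, stops where left. Origin 40 mm above the bench at the start, 28 mm when home.
- hub_notch (a point): Middle of the notch, 58 mm from the hub's axis, at the underside of the plate. The notch is 17 mm wide, open at the rim, 19 mm deep radially (46 to 65 mm from the axis).
- hub_top (a point): Centre of the boss's flat top, on the axis: where to press. 80 mm above the bench at the start, 68 mm when home. Going down takes about 5 to 10 N all the way (12 mm); the hub then stays down by itself.
- stand: Round bench stand, fixed, 176 mm across, foot 10 mm thick, upright shaft under the hub, key near its edge. Origin: centre of the underside, on the bench, on the shaft's axis; x points from the shaft to the key, z up. The hub rests on a stiff rubber collar round the shaft, which slides down 12 mm when the hub is pressed and stays where it is left.
- stand_key (a point): Top of the key, 58 mm from the shaft's axis, 36 mm above the bench. The key is an upright dark block 12 mm wide with a rounded top that runs radially from 50 to 84 mm from the axis and so shows beyond the hub's rim. The hub's plate clears it by 4 mm at the start and can go down only with the notch over it.
- stud_0 (a point): Top of the stud 60 degrees anticlockwise from the notch (seen from above): upright, 12 mm thick (20 mm collar, 3 mm high, at its foot), 34 mm tall above the plate, 50 mm from the hub's axis; the three studs are 120 degrees apart. Its top is 84 mm above the bench at the start.
- stud_1 (a point): Top of the stud opposite the notch (seen from above): upright, 12 mm thick (20 mm collar, 3 mm high, at its foot), 34 mm tall above the plate, 50 mm from the hub's axis; the three studs are 120 degrees apart. Its top is 84 mm above the bench at the start.
- stud_2 (a point): Top of the stud 60 degrees clockwise from the notch (seen from above): upright, 12 mm thick (20 mm collar, 3 mm high, at its foot), 34 mm tall above the plate, 50 mm from the hub's axis; the three studs are 120 degrees apart. Its top is 84 mm above the bench at the start.
- electrical_tape: Bystander: black roll of tape lying flat, 60 mm across, 18 mm high, beside the stand; leave it alone. Origin: centre of its underside.
- offcut: Bystander: softwood block 64x89x38 mm lying beside the stand; leave it alone. Origin: centre of its underside.
- ratchet: Bystander: ratchet handle, 219 mm long, lying to the right of the stand; leave it alone. Origin: centre of its underside.
- marker: Bystander: black marker pen, 122 mm long, to the left of the stand, near the vice; leave it alone. Origin: centre of its underside.
- masking_tape: Bystander: beige roll of tape lying flat, 100 mm across, 24 mm high; leave it alone. Origin: centre of its underside.
- spanner: Bystander: 13 mm combination spanner, 197 mm long, behind the stand; leave it alone. Origin: centre of its underside.
- screw_tin: Bystander: open metal tin of screws, 74 mm across, 52 mm high, behind the stand; leave it alone. Origin: centre of its underside.
Mind the look-alikes: they are no part of the job. Leave any pink or yellow look-alike of the hub alone.

How it is judged:
By the outcome, as a careful person would: the job done as asked, in the order asked, and still so for the second after the job is handed in, with the robot touching nothing.
It also fails if it takes over 48 s, if anything falls off the work surface, if the arm or the gripper's body presses on something with over 40 N, if the wrist force passes 120 N, or if a joint passes its speed limit or range.

ROBOT

A 6-joint arm with a two-finger parallel gripper is mounted at the origin on a cart in front of the work surface, level with it; the furniture and walls round the work are solid. World frame = base frame: x ahead of the robot, y to its left, z up, the work surface at z = 0. Lengths are in m, angles in rad, forces in N, time in s.
With the tool pointing down it reaches from about 0.35 to 0.975 m from the base axis. Payload 4.9 kg.
Tool frame: the origin (TCP) lies midway between the tips of the shut fingers; the grasp point (between the pads) lies 19 mm behind it; z points along the fingers, y is the line along which they close (so a half turn about z gives the same grasp; the last joint's range is limited). The gripper opens to 85 mm and grips with 20 to 120 N. Pads are 22 mm wide; open, the fingers measure 114 mm over their backs; the gripper's body (76 mm by 85 mm) begins 54 mm behind the grasp point. The pads swing forward as they close: fully open they stand 13 mm farther back than shut.
Start: joints at [-1.455, 0.053, 1.613, -0, 1.476, -0.119], TCP at [0.145, -0.608, 0.231] pointing down, gripper open.
Joint ranges: [-3.01, 3.01], [-1.01, 2.22], [0.06, 2.58], [-1.02, 4.17], [0.09, 2.62], [-3.14, 3.14]. Speed limits (rad/s): [2.57, 2.57, 3.14, 3.14, 3.14, 3.14].

INTERFACE

Orientations are given as a rotation vector (axis times angle).
In Python, from station import telemetry, optics, ctrl gives the robot as it stands.
- The arm moves only by the shell command python3 -m pendant 'ROWS' [FORCE]. ROWS is JSON, one flat list of numbers, 7 for each row, row after row: the turn, a rotation vector about the tool's x, y, z as a fraction of full scale, then the shift along the tool's x, y, z as a fraction of full scale, then the opening, from 0 (shut) to 1 (fully open). In form: [ax, ay, az, tx, ty, tz, fingers, ax, ay, az, tx, ty, tz, fingers, ...]. A call has 1 to 12 rows; each row is the pose to reach, as a shift and turn from the pose commanded when the call began, along the tool's axes at that moment; what a row does not reach only later rows make up. Full scale, the value 1, is 300 mm for a shift and 30 degrees for a turn. A row lasts 1/8 s, in which the tool goes at most 62.5 mm and 10.7 degrees, less where a joint would pass 70% of its speed; a pose out of reach is approached as far as the arm can. A call with a number of a shift or a turn outside -1 to 1 is refused whole. A call with a gripper value outside its range is refused whole. The fingers move at their own pace and stop on an object; FORCE is the grip in N (left out, the last holds). Time passes only in rows, so rows that repeat a pose let the fingers close. It gives the time, the measured TCP pose, the force, the opening and the grip force at its end, in the units of the state.
- telemetry.get_obs(): the state, without advancing time (a new reading comes with each control period).
- optics.get_image(name): name is "side" or "top"; returns a dict with "image" (420x560x3 uint8, red, green, blue), "depth" (420x560 float32, m along the optical axis (not along the pixel's ray), 0 where there is no reading), "fx", "fy", "cx", "cy" (pixels), "rvec" (rotation vector, rad) and "tvec" (3), from world to camera coordinates, as OpenCV has them. Camera axes: x right, y down, z forward; pixel columns grow to the right and rows downward; lengths in m; the calibration is good to about 2 mm. A picture is of the moment at which its call begins.
- ctrl.finish_job(): hands the job in; it is judged then, once.
The state is a dict: "t": time; "q": joint angles; "dq": joint speeds; "effort": joint torques, N m; "tool_pos": TCP position; "tool_rot": TCP orientation; "contact_force": force on the tool from outside, world axes, zero at the start; "wrist_torque": the same for the moment, N m; "opening": finger opening in m; "grip_force": force on a finger pad.
Only numpy, scipy, OpenCV 4.12 (cv2) and the standard library are available. Lean on these libraries where they do the work, as an engineer would, in place of code of your own. Each camera call takes 0.05 s, during which the arm holds its last target. There are 200 camera calls.

## Working session

There is one attempt and no reset: what is moved stays moved. The work goes in short steps, Python scripts to look and compute and a shell command to move; the robot and the scene stay as the last step left them, time stands still between calls to the robot, and variables do not carry over. Pictures are saved under pics/ and viewed, at most 10 in all, crops included, and the job is handed in when it is done.

```bash
mkdir -p pics; ls; python3 - <<'E'
from station import telemetry, optics
import cv2,numpy as np
o=telemetry.get_obs();print({k:np.round(v,3).tolist() for k,v in o.items()})
for n in("top","side"):
    d=optics.get_image(n);np.savez(f"{n}.npz",**d)
    cv2.imwrite(f"pics/{n}0.png",d["image"][:,:,::-1])
    R=cv2.Rodrigues(np.array(d["rvec"]))[0];print(n,d["fx"],(-R.T@np.array(d["tvec"]).ravel()).round(3),R.round(2).tolist())
E
```

```text
pics
{'t': 0.0, 'q': [-1.455, 0.053, 1.614, -0.0, 1.476, -0.119], 'dq': [-0.0, -0.0, 0.002, -0.001, -0.001, 0.001], 'effort': [0.0, -39.368, -37.018, -0.0, 0.007, -0.0], 'tool_pos': [0.145, -0.607, 0.23], 'tool_rot': [-3.118, -0.368, 0.0], 'contact_force': [-0.104, 0.055, -0.092], 'wrist_torque': [0.036, -0.063, 0.02], 'grip_force': 0.0, 'opening': 0.085}
top 508.74995401592247 [0.438 0.021 1.591] [[-0.03, -1.0, 0.0], [-1.0, 0.03, -0.08], [0.08, -0.0, -1.0]]
side 469.072381823394 [0.515 1.173 0.613] [[-1.0, -0.03, 0.01], [-0.02, 0.41, -0.91], [0.02, -0.91, -0.41]]
```

View pics/top0.png

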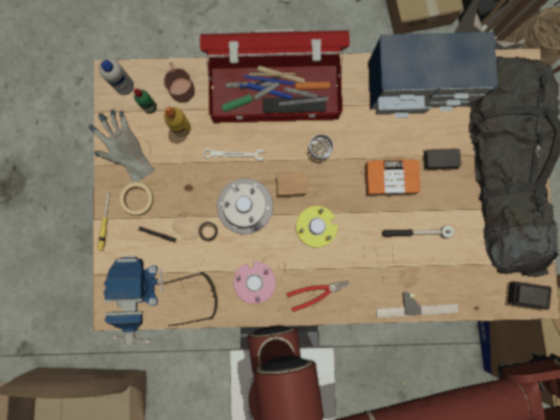

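View pics/side0.png

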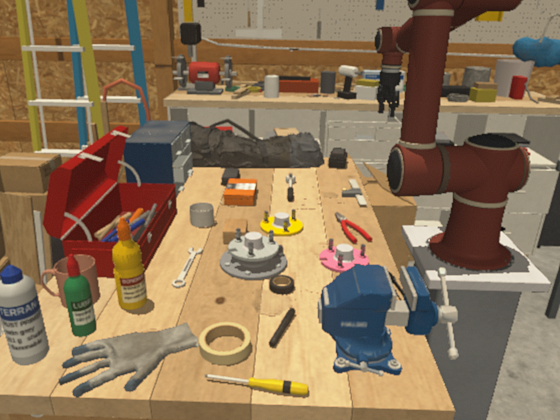

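The grey hub on its stand is at about (244,205) in the top view and (254,250) in the side view. The pink and yellow look-alikes are at (254,283) and (317,227). I'll enlarge the hub.

```bash
cat > h.py <<'E'
import cv2,numpy as np
def cam(d): return cv2.Rodrigues(np.array(d["rvec"],float))[0],np.array(d["tvec"],float).ravel()
def ray(d,u,v,z):
    R,t=cam(d);c=-R.T@t
    r=R.T@np.array([(u-d["cx"])/d["fx"],(v-d["cy"])/d["fy"],1.])
    return c+r*(z-c[2])/r[2]
def proj(d,p):
    R,t=cam(d);q=R@np.array(p,float)+t
    return np.array([d["fx"]*q[0]/q[2]+d["cx"],d["fy"]*q[1]/q[2]+d["cy"]])
def crop(d,u0,v0,w,h,s):
    return cv2.resize(np.ascontiguousarray(d["image"][v0:v0+h,u0:u0+w,::-1]),None,fx=s,fy=s,interpolation=cv2.INTER_CUBIC)
E
python3 - <<'E'
from h import *
a=np.load("top.npz");b=np.load("side.npz")
A=crop(a,212,173,66,66,9);cv2.imwrite("pics/c0.png",A)
cv2.imwrite("pics/c1.png",crop(b,212,222,84,64,9))
print(ray(a,244,204,.08),ray(a,244.5,206,0.01))
E
```

```text
[0.59204444 0.10167358 0.08      ] [0.59287923 0.103972   0.01      ]
```

View pics/c0.png

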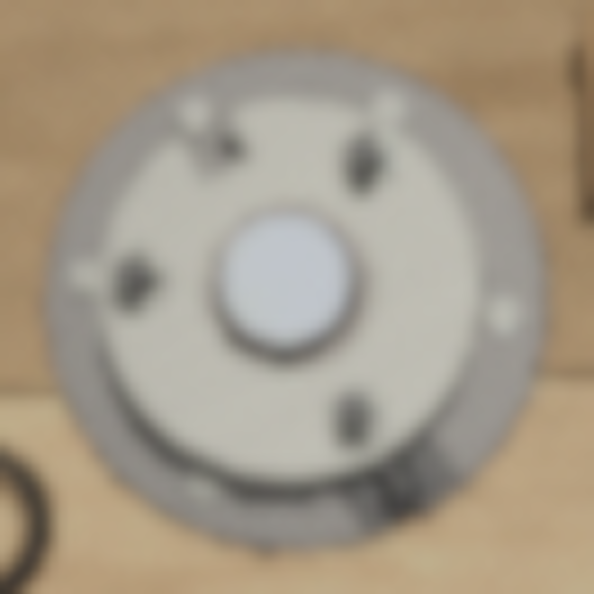

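View pics/c1.png

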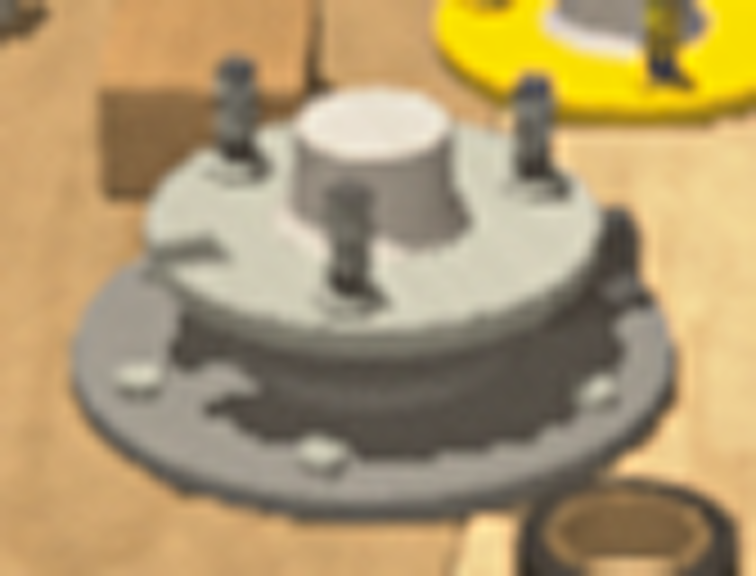

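Top crop: boss (286,278), studs (362,165), (133,282) and (352,420), notch (218,145), and the dark key at about (400,490). The side crop agrees: stud tops (236,68), (535,85) and (350,190), notch at left (190,250), key at right (622,240). The hub needs about a half turn.

```bash
python3 - <<'E'
from h import *
a=np.load("top.npz");b=np.load("side.npz")
A=lambda x,y,z:ray(a,212+(x+.5)/9-.5,173+(y+.5)/9-.5,z)
B=lambda x,y,z:ray(b,212+(x+.5)/9-.5,222+(y+.5)/9-.5,z)
c1=A(286,278,.08);c2=B(374,123,.08);print("boss",c1,c2)
print("stand",A(297,300,.01))
st=[B(236,66,.084),B(535,82,.084),B(350,188,.084)]
ang=lambda p,c:np.degrees(np.arctan2(p[1]-c[1],p[0]-c[0]))
for p in st: print("studB",p.round(4),ang(p,c2),np.hypot(*(p-c2)[:2]))
for x,y in((362,165),(133,282),(352,420)):
    p=A(x,y,.067);print("studA",p.round(4),ang(p,c1))
print("notch",ang(A(215,145,.05),c1),ang(B(185,250,.05),c2));p=A(405,490,.036);print("key",p,ang(p,c1),ang(B(622,225,.036),c2),np.hypot(*(p-c1)[:2]))
E
```

```text
boss [0.59376181 0.10362806 0.08      ] [0.59398726 0.10252566 0.08      ]
stand [0.59322324 0.10379124 0.01      ]
studB [0.6358 0.0759 0.084 ] -32.43511418919526 0.04956059219601502
studB [0.5491 0.0815 0.084 ] -154.8446723252221 0.049537565012504975
studB [0.5971 0.1507 0.084 ] 86.3346790263305 0.04825196318211295
studA [0.6325 0.0781 0.067 ] -33.403124035983566
studA [0.5951 0.1555 0.067 ] 88.55433273952343
studA [0.5469 0.0833 0.067 ] -156.55496859479183
notch 26.788388528091154 23.93950730138318
key [0.52483003 0.0670913  0.036     ] -152.07452010703022 -160.03775390964722 0.07801618354084774
```

```bash
python3 -m pendant '[0,0,0.1,0.15,-0.13,0,0, 0,0,0.25,0.35,-0.3,0,0, 0,0,0.4,0.5,-0.5,0,0, 0,0,0.45,0.72,-0.66,0,0, 0,0,0.45,0.72,-0.66,0,0, 0,0,0.45,0.72,-0.66,0,0]' 20
```

```text
t: 0.85
tool_pos: [0.3107, -0.3627, 0.2309]
tool_rot: [-3.141, -0.006, -0.0]
contact_force: [-0.7, -0.1, 0.6]
opening: -0.0002
grip_force: 0.0
```

```bash
python3 -m pendant '[0,0,0,0.11,-0.16,0,0, 0,0,0,0.22,-0.33,0,0, 0,0,0,0.33,-0.49,0,0, 0,0,0,0.44,-0.65,0,0, 0,0,0,0.55,-0.81,0,0]' && python3 -m pendant '[0,0,0,0.11,-0.16,0,0, 0,0,0,0.22,-0.33,0,0, 0,0,0,0.33,-0.49,0,0, 0,0,0,0.44,-0.65,0,0, 0,0,0,0.55,-0.81,0,0, 0,0,0,0.55,-0.81,0,0, 0,0,0,0.55,-0.81,0,0]'; python3 -c "
from station import telemetry
print(telemetry.get_obs()['q'].round(2) if hasattr(telemetry.get_obs()['q'],'round') else telemetry.get_obs()['q'])"
```

```text
t: 1.48
tool_pos: [0.4753, -0.1215, 0.2312]
tool_rot: [3.141, -0.003, 0.0]
contact_force: [1.0, -0.7, 0.1]
opening: -0.0002
grip_force: 0.0
t: 2.35
tool_pos: [0.6398, 0.1197, 0.2304]
tool_rot: [3.141, -0.002, -0.002]
contact_force: [-1.0, 0.3, 0.1]
opening: 0.0001
grip_force: 0.0
[ 0.07  0.11  1.55 -0.    1.48  1.64]
```

```bash
python3 -m pendant '[0,0,0,0,-0.02,0.15,0, 0,0,0,0,-0.02,0.3,0, 0,0,0,0,-0.02,0.42,0, 0,0,0,0,-0.02,0.5,0, 0,0,0,0,-0.02,0.55,0, 0,0,0,0,-0.02,0.55,0, 0,0,0,0,-0.02,0.55,0]'; python3 - <<'E'
import numpy as np
c=np.array([.5937,.1033]);p0=np.array([.6398,.1255])
# rows relative to p0 call start; arc angles
for a in range(26,-200,-9):
    p=c+.05*np.array([np.cos(np.radians(a)),np.sin(np.radians(a))]);d=p-p0
    print(a,p.round(4),(d*[1,-1]/.3).round(3))
E
```

```text
t: 3.22
tool_pos: [0.6408, 0.1264, 0.068]
tool_rot: [-3.141, 0.002, -0.004]
contact_force: [-0.4, 0.4, 0.5]
opening: -0.0
grip_force: 0.0
26 [0.6386 0.1252] [-0.004  0.001]
17 [0.6415 0.1179] [0.006 0.025]
8 [0.6432 0.1103] [0.011 0.051]
-1 [0.6437 0.1024] [0.013 0.077]
-10 [0.6429 0.0946] [0.01  0.103]
-19 [0.641 0.087] [0.004 0.128]
-28 [0.6378 0.0798] [-0.007  0.152]
-37 [0.6336 0.0732] [-0.021  0.174]
-46 [0.6284 0.0673] [-0.038  0.194]
-55 [0.6224 0.0623] [-0.058  0.211]
-64 [0.6156 0.0584] [-0.081  0.224]
-73 [0.6083 0.0555] [-0.105  0.233]
-82 [0.6007 0.0538] [-0.13   0.239]
-91 [0.5928 0.0533] [-0.157  0.241]
-100 [0.585  0.0541] [-0.183  0.238]
-109 [0.5774 0.056 ] [-0.208  0.232]
-118 [0.5702 0.0592] [-0.232  0.221]
-127 [0.5636 0.0634] [-0.254  0.207]
-136 [0.5577 0.0686] [-0.274  0.19 ]
-145 [0.5527 0.0746] [-0.29  0.17]
-154 [0.5488 0.0814] [-0.303  0.147]
-163 [0.5459 0.0887] [-0.313  0.123]
-172 [0.5442 0.0963] [-0.319  0.097]
-181 [0.5437 0.1042] [-0.32   0.071]
-190 [0.5445 0.112 ] [-0.318  0.045]
-199 [0.5464 0.1196] [-0.311  0.02 ]
```

```bash
python3 -m pendant '[0,0,0,0.005,0.025,0,0, 0,0,0,0.01,0.05,0,0, 0,0,0,0.01,0.08,0,0, 0,0,0,0.008,0.105,0,0, 0,0,0,0,0.13,0,0, 0,0,0,-0.01,0.154,0,0, 0,0,0,-0.024,0.177,0,0, 0,0,0,-0.041,0.197,0,0, 0,0,0,-0.061,0.214,0,0, 0,0,0,-0.084,0.227,0,0, 0,0,0,-0.108,0.236,0,0, 0,0,0,-0.108,0.236,0,0]'
```

```text
t: 4.72
tool_pos: [0.6065, 0.0557, 0.0661]
tool_rot: [3.141, -0.001, -0.001]
contact_force: [0.0, 0.6, 0.3]
opening: -0.0002
grip_force: 0.0
```

```bash
python3 -m pendant '[0,0,0,-0.024,0.004,0,0, 0,0,0,-0.05,0.006,0,0, 0,0,0,-0.076,0.003,0,0, 0,0,0,-0.101,-0.003,0,0, 0,0,0,-0.125,-0.014,0,0, 0,0,0,-0.147,-0.028,0,0, 0,0,0,-0.167,-0.045,0,0, 0,0,0,-0.183,-0.065,0,0, 0,0,0,-0.196,-0.088,0,0, 0,0,0,-0.206,-0.112,0,0, 0,0,0,-0.206,-0.112,0,0]'; python3 - <<'E'
from h import *
from station import optics
im=[]
for n,(u,v) in (("top",(207,168)),("side",(212,212))):
    d=optics.get_image(n);np.savez(f"{n}.npz",**d);im.append(crop(d,u,v,76,76,5))
cv2.imwrite("pics/d0.png",np.hstack(im))
E
```

```text
t: 6.1
tool_pos: [0.5449, 0.0903, 0.066]
tool_rot: [-3.141, 0.0, 0.002]
contact_force: [0.1, -0.5, 0.6]
opening: -0.0003
grip_force: 0.0
```

View pics/d0.png

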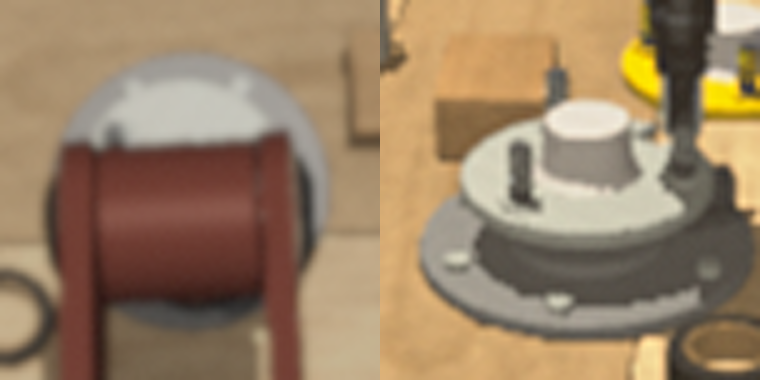

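The hub has turned. In the right panel the visible stud tops are at (520,145) and (557,70), with the fingers against the third.

```bash
python3 - <<'E'
from h import *
b=np.load("side.npz")
B=lambda x,y,z:ray(b,212+(x+.5)/5-.5,212+(y+.5)/5-.5,z)
c=B(207,115,.08);print(c)
for x,y in((140,144),(177,70)):
    p=B(x,y,.084)-c;print(np.degrees(np.arctan2(p[1],p[0])),np.hypot(*p[:2]))
E
```

```text
[0.5945263  0.09897401 0.08      ]
54.492402631304564 0.05189817632540263
-66.80851195536556 0.04836961307300967
```

```bash
python3 -m pendant '[0,0,0,-0.004,-0.013,0,0, 0,0,0,-0.006,-0.026,0,0, 0,0,0,-0.007,-0.04,0,0, 0,0,0,-0.007,-0.052,0,0, 0,0,0,-0.007,-0.06,0,0, 0,0,0,-0.007,-0.06,0,0, 0,0,0,-0.007,-0.03,0,0, 0,0,0,-0.007,-0.03,-0.15,0, 0,0,0,-0.007,-0.03,-0.3,0]'; python3 -m pendant '[0,0,0,-0.1,0.15,-0.1,0, 0,0,0,-0.15,0.3,-0.1,0, 0,0,0,-0.2,0.5,-0.1,0, 0,0,0,-0.2,0.7,-0.1,0, 0,0,0,-0.2,0.85,-0.1,0, 0,0,0,-0.2,0.85,-0.1,0, 0,0,0,-0.2,0.85,-0.1,0]'; python3 - <<'E'
from h import *
from station import optics
im=[]
for n,(u,v) in (("top",(212,173)),("side",(216,219))):
    d=optics.get_image(n);np.savez(f"{n}.npz",**d);im.append(crop(d,u,v,66,66,6))
cv2.imwrite("pics/e0.png",np.hstack(im))
E
```

```text
t: 7.32
tool_pos: [0.5427, 0.098, 0.1565]
tool_rot: [-3.142, 0.002, 0.003]
contact_force: [0.9, -0.3, 0.3]
opening: 0.0001
grip_force: 0.0
t: 8.2
tool_pos: [0.483, -0.1562, 0.1861]
tool_rot: [-3.141, 0.002, 0.001]
contact_force: [-0.7, 0.6, -1.0]
opening: -0.0001
grip_force: 0.0
```

View pics/e0.png

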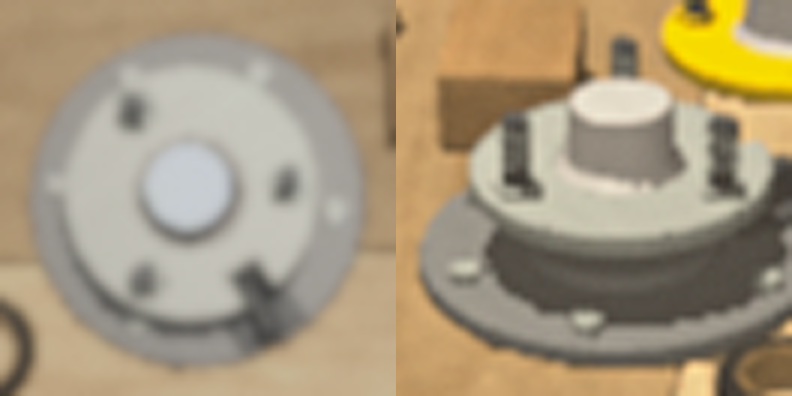

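The notch now shows at about (245,275), next to the key at (268,318). I'll measure the angle left between them.

```bash
python3 - <<'E'
from h import *
a=np.load("top.npz");b=np.load("side.npz")
A=lambda x,y,z:ray(a,212+(x+.5)/6-.5,173+(y+.5)/6-.5,z)[:2]
B=lambda x,y,z:ray(b,216+(x+.5)/6-.5,219+(y+.5)/6-.5,z)[:2]
g=cv2.cvtColor(cv2.resize(a["image"],None,fx=6,fy=6,interpolation=cv2.INTER_CUBIC)[173*6:239*6,212*6:278*6],cv2.COLOR_RGB2GRAY).astype(float)
c=A(187,187,.08);print("c",c)
def rot(P):
    P=np.array(P);m=P.mean(0);v=(P-m)@[1,1j];k=np.exp(1j*np.radians([60,180,-60]))
    return np.degrees(np.angle((v*k.conj()).sum())),m
S=[]
for x,y in((287,184),(132,110),(144,280)):
    w=np.clip(140-g[y-22:y+23,x-22:x+23],0,None);yy,xx=np.mgrid[y-22:y+23,x-22:x+23]
    S.append(A((w*xx).sum()/w.sum(),(w*yy).sum()/w.sum(),.067))
S=[S[0],S[1],S[2]]  # angles approx -90,30,150 = stud0,1,2
print("notch A",rot(S))
print("notch B",rot([B(725-396,120,.084),B(625-396,42,.084),B(516-396,116,.084)]))
# polar profiles
for z,rs in((.05,(48,52,56,60)),(.036,(72,76,80))):
  for r in rs:
    th=np.arange(-190,-120,3);v=[]
    for t in th:
        p=np.r_[.5937+r/1e3*np.cos(np.radians(t)),.1033+r/1e3*np.sin(np.radians(t)),z];q=proj(a,p)
        v.append(int(g[int((q[1]-173+.5)*6),int((q[0]-212+.5)*6)]))
    print(z,r,dict(zip(th.tolist(),v)))
E
```

```text
c [0.59288991 0.10538797]
notch A (np.float64(-147.4092688084068), array([0.59031805, 0.10635591]))
notch B (np.float64(91.71532714176347), array([0.59358039, 0.10281176]))
0.05 48 {-190: 192, -187: 192, -184: 192, -181: 192, -178: 193, -175: 193, -172: 193, -169: 192, -166: 189, -163: 180, -160: 159, -157: 135, -154: 112, -151: 107, -148: 108, -145: 110, -142: 130, -139: 155, -136: 181, -133: 190, -130: 194, -127: 195, -124: 196, -121: 196}
0.05 52 {-190: 192, -187: 192, -184: 192, -181: 192, -178: 193, -175: 193, -172: 193, -169: 193, -166: 191, -163: 181, -160: 157, -157: 120, -154: 97, -151: 83, -148: 79, -145: 87, -142: 115, -139: 152, -136: 182, -133: 192, -130: 194, -127: 195, -124: 195, -121: 196}
0.05 56 {-190: 192, -187: 191, -184: 192, -181: 192, -178: 192, -175: 192, -172: 192, -169: 193, -166: 192, -163: 188, -160: 168, -157: 134, -154: 100, -151: 87, -148: 77, -145: 77, -142: 116, -139: 167, -136: 187, -133: 193, -130: 194, -127: 194, -124: 194, -121: 195}
0.05 60 {-190: 187, -187: 186, -184: 187, -181: 186, -178: 185, -175: 184, -172: 187, -169: 187, -166: 186, -163: 1
[... 262 characters left out ...]
 -163: 101, -160: 94, -157: 78, -154: 90, -151: 93, -148: 98, -145: 108, -142: 116, -139: 131, -136: 149, -133: 156, -130: 158, -127: 158, -124: 157, -121: 158}
0.036 76 {-190: 139, -187: 143, -184: 143, -181: 142, -178: 143, -175: 145, -172: 146, -169: 139, -166: 119, -163: 109, -160: 98, -157: 79, -154: 85, -151: 92, -148: 101, -145: 113, -142: 121, -139: 135, -136: 151, -133: 157, -130: 157, -127: 157, -124: 158, -121: 158}
0.036 80 {-190: 147, -187: 148, -184: 150, -181: 150, -178: 150, -175: 149, -172: 151, -169: 146, -166: 126, -163: 110, -160: 94, -157: 73, -154: 78, -151: 86, -148: 100, -145: 113, -142: 120, -139: 136, -136: 153, -133: 156, -130: 157, -127: 157, -124: 158, -121: 158}
```

```bash
python3 - <<'E'
from h import *
for n in("top","side"):
    a=np.load(n+".npz");R,t=cam(a);D=a["depth"]
    v,u=np.nonzero(D>0);z=D[v,u]
    P=(np.c_[(u-a["cx"])/a["fx"]*z,(v-a["cy"])/a["fy"]*z,z]-t)@R
    c=np.array([.5937,.1033]);d=P[:,:2]-c;r=np.hypot(*d.T)
    th=np.degrees(np.arctan2(d[:,1],d[:,0]))
    m=(r>.066)&(r<.088)&(P[:,2]>.026)&(P[:,2]<.045)&(th<-90)
    for x in sorted(zip(th[m].round(1).tolist(),(r[m]*1e3).round(0).tolist(),(P[m,2]*1e3).round(0).tolist())): print(n,x)
    print(n,"key",th[m].mean(),"boss",c+np.mean(d[(P[:,2]>.077)&(r<.03)],0))
    m=(r>.05)&(r<.062)&(P[:,2]<.044)&(th<-90);print("notch",th[m].round(1),th[m].mean())
E
```

```text
top (-157.9, 67.0, 29.0)
top (-156.6, 71.0, 30.0)
top (-156.4, 79.0, 38.0)
top (-155.5, 69.0, 34.0)
top (-155.4, 76.0, 39.0)
top (-155.4, 82.0, 32.0)
top (-154.4, 73.0, 37.0)
top (-154.4, 79.0, 32.0)
top (-153.4, 77.0, 41.0)
top (-153.2, 70.0, 37.0)
top (-152.5, 81.0, 33.0)
top (-152.3, 74.0, 36.0)
top (-152.0, 67.0, 35.0)
top (-151.4, 78.0, 36.0)
top (-151.1, 71.0, 34.0)
top (-150.6, 82.0, 30.0)
top (-150.2, 76.0, 33.0)
top (-149.8, 69.0, 30.0)
top (-149.5, 79.0, 27.0)
top (-149.0, 73.0, 29.0)
top (-148.4, 66.0, 36.0)
top key -152.81808959100414 boss [0.59418612 0.1056229 ]
notch [-106.8 -104.4 -117.6 -113.1 -119.6 -137.5 -126.1 -141.4 -135.3 -129.9
 -149.5 -146.7 -143.6 -141.1 -134.2 -157.3 -154.2 -151.3 -148.5 -145.7
 -143.2 -140.8 -138.4 -174.7 -164.7 -155.7 -152.8 -150.2 -147.7 -145.
 -142.7 -157.  -154.3 -151.7 -149.2 -155.6] -142.43553019674562
side (-160.3, 70.0, 36.0)
side (-159.9, 73.0, 26.0)
side (-158.4, 80.0, 30.0)
side (-158.2, 80.0, 27.0)
side (-157.3, 77.0, 27.0)
side (-157.2, 80.0, 32.0)
side (-156.8, 75.0, 27.0)
side (-156.7, 72.0, 36.0)
side (-156.6, 83.0, 28.0)
side (-156.4, 78.0, 35.0)
side (-155.5, 78.0, 29.0)
side (-155.3, 73.0, 27.0)
side (-155.3, 75.0, 35.0)
side (-155.0, 73.0, 29.0)
side (-155.0, 76.0, 29.0)
side (-154.9, 79.0, 37.0)
side (-154.8, 76.0, 32.0)
side (-154.7, 82.0, 33.0)
side (-154.6, 79.0, 31.0)
side (-152.9, 77.0, 36.0)
side (-152.8, 74.0, 37.0)
side key -156.12954086380697 boss [0.5920026  0.10986237]
notch [-166.6 -175.4 -172.  -169.9 -173.  -172.  -171.2 -173.  -170.6 -170.8
 -177.9 -170.8 -175.3 -170.8 -174.  -179.8 -178.8 -178. ] -173.3226175492856
```

```bash
python3 -m pendant '[0,0,0,0.05,-0.2,0,0, 0,0,0,0.1,-0.4,0,0, 0,0,0,0.15,-0.6,0.05,0, 0,0,0,0.2,-0.78,0.1,0, 0,0,0,0.2,-0.85,0.1,0, 0,0,0,0.2,-0.85,0.1,0, 0,0,0,0.2,-0.85,0.2,0, 0,0,0,0.2,-0.85,0.3,0, 0,0,0,0.2,-0.85,0.4,0, 0,0,0,0.2,-0.85,0.4,0, 0,0,0,0.2,-0.85,0.4,0]'
```

```text
t: 9.68
tool_pos: [0.5443, 0.0984, 0.0677]
tool_rot: [3.142, -0.002, 0.003]
contact_force: [0.6, -0.4, 0.2]
opening: 0.0001
grip_force: 0.0
```

```bash
python3 -m pendant '[0,0,0,0,-0.02,0,0, 0,0,0,0,-0.035,0,0, 0,0,0,0,-0.044,0,0, 0,0,0,0,-0.044,0,0, 0,0,0,0,-0.044,0,0]'; python3 -m pendant '[0,0,0,0,0.03,0,0, 0,0,0,0,0.03,-0.2,0, 0,0,0,-0.1,0.15,-0.4,0, 0,0,0,-0.15,0.35,-0.4,0, 0,0,0,-0.2,0.55,-0.4,0, 0,0,0,-0.2,0.75,-0.4,0, 0,0,0,-0.2,0.9,-0.4,0, 0,0,0,-0.2,0.9,-0.4,0, 0,0,0,-0.2,0.9,-0.4,0]'; python3 - <<'E'
from h import *
from station import optics
im=[]
for n,(u,v) in (("top",(212,173)),("side",(216,219))):
    d=optics.get_image(n);np.savez(f"{n}.npz",**d);im.append(crop(d,u,v,66,66,6))
cv2.imwrite("pics/f0.png",np.hstack(im))
a=np.load("top.npz");b=np.load("side.npz")
A=lambda x,y,z:ray(a,212+(x+.5)/6-.5,173+(y+.5)/6-.5,z)[:2]
g=cv2.cvtColor(cv2.resize(a["image"],None,fx=6,fy=6,interpolation=cv2.INTER_CUBIC)[173*6:239*6,212*6:278*6],cv2.COLOR_RGB2GRAY).astype(float)
S=[]
for x,y in((287,190),(137,106),(139,277)):
    w=np.clip(140-g[y-22:y+23,x-22:x+23],0,None);yy,xx=np.mgrid[y-22:y+23,x-22:x+23]
    S.append(A((w*xx).sum()/w.sum(),(w*yy).sum()/w.sum(),.067))
v=(np.array(S)-np.mean(S,0))@[1,1j];print(np.degrees(np.angle((v*np.exp(-1j*np.radians([60,180,-60]))).sum())))
E
```

```text
t: 10.3
tool_pos: [0.5433, 0.112, 0.0662]
tool_rot: [-3.141, 0.001, 0.001]
contact_force: [0.8, 0.1, -1.0]
opening: 0.0006
grip_force: 0.0
t: 11.42
tool_pos: [0.4829, -0.1581, 0.186]
tool_rot: [-3.141, 0.002, 0.001]
contact_force: [0.1, 0.5, -0.1]
opening: -0.0
grip_force: 0.0
-153.35185435626485
```

View pics/f0.png

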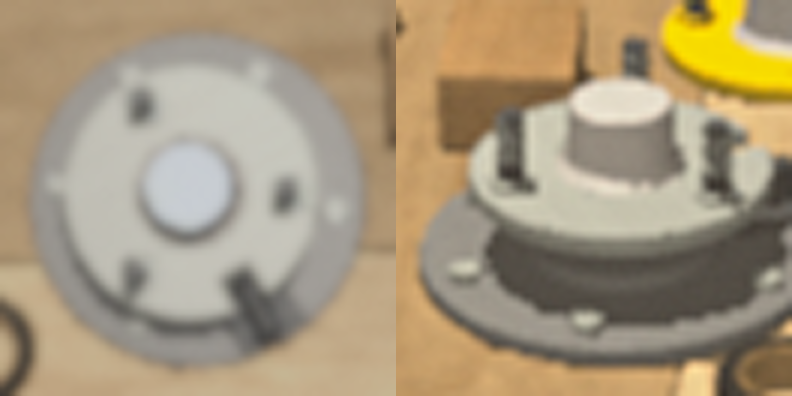

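The notch and key now line up as one radial dark bar from (240,280) to (268,335). Next I go over the boss and press in steps.

```bash
python3 -m pendant '[0,0,0,0.1,-0.2,0,0, 0,0,0,0.2,-0.4,0,0, 0,0,0,0.28,-0.6,0,0, 0,0,0,0.37,-0.78,0,0, 0,0,0,0.37,-0.874,0,0, 0,0,0,0.37,-0.874,0.15,0, 0,0,0,0.37,-0.874,0.27,0, 0,0,0,0.37,-0.874,0.33,0, 0,0,0,0.37,-0.874,0.33,0, 0,0,0,0.37,-0.874,0.33,0]'; python3 -m pendant '[0,0,0,0,0,0.013,0, 0,0,0,0,0,0.026,0, 0,0,0,0,0,0.033,0, 0,0,0,0,0,0.033,0]'
```

```text
t: 12.78
tool_pos: [0.5957, 0.1042, 0.0892]
tool_rot: [-3.141, 0.001, -0.005]
contact_force: [-0.3, -0.2, 0.4]
opening: 0.0001
grip_force: 0.0
t: 13.28
tool_pos: [0.5951, 0.1039, 0.0783]
tool_rot: [-3.142, 0.001, -0.002]
contact_force: [0.5, -0.5, 5.1]
opening: -0.0002
grip_force: 2.2
```

```bash
python3 -m pendant '[0,0,0,0,0,0.006,0, 0,0,0,0,0,0.012,0, 0,0,0,0,0,0.012,0]';python3 -m pendant '[0,0,0,0,0,0.005,0, 0,0,0,0,0,0.009,0, 0,0,0,0,0,0.009,0]'
```

```text
t: 13.65
tool_pos: [0.5952, 0.1038, 0.0746]
tool_rot: [3.142, -0.001, 0.002]
contact_force: [-0.3, -0.5, 5.5]
opening: -0.0002
grip_force: 2.4
t: 14.02
tool_pos: [0.5951, 0.1039, 0.0718]
tool_rot: [3.142, -0.001, 0.002]
contact_force: [-0.3, -0.7, 5.6]
opening: 0.0
grip_force: 2.5
```

```bash
python3 -m pendant '[0,0,0,0,0,0.005,0, 0,0,0,0,0,0.01,0, 0,0,0,0,0,0.01,0]';python3 -m pendant '[0,0,0,0,0,0.004,0, 0,0,0,0,0,0.004,0, 0,0,0,0,0,0.004,0]'
```

```text
t: 14.4
tool_pos: [0.5951, 0.1039, 0.0688]
tool_rot: [3.142, -0.001, 0.002]
contact_force: [-0.3, -0.6, 5.5]
opening: -0.0001
grip_force: 2.4
t: 14.78
tool_pos: [0.5952, 0.1039, 0.068]
tool_rot: [3.141, -0.001, 0.002]
contact_force: [-0.7, -0.4, 8.3]
opening: -0.0001
grip_force: 3.7
```

```bash
python3 -m pendant '[0,0,0,0,0,0.004,0, 0,0,0,0,0,0.004,0, 0,0,0,0,0,0.004,0]'; python3 -m pendant '[0,0,0,0,0,0.003,0, 0,0,0,0,0,0.003,0, 0,0,0,0,0,0.003,0]'
```

```text
t: 15.15
tool_pos: [0.5952, 0.1039, 0.068]
tool_rot: [3.141, -0.001, 0.002]
contact_force: [-4.1, -0.4, 12.7]
opening: -0.0
grip_force: 6.5
t: 15.52
tool_pos: [0.5955, 0.1039, 0.068]
tool_rot: [3.141, -0.001, 0.002]
contact_force: [-6.3, -0.8, 17.0]
opening: 0.0002
grip_force: 8.3
```

It bottoms out at z = 0.068, which is home. I'll retreat straight up and check.

```bash
python3 -m pendant '[0,0,0,0,0,-0.03,0, 0,0,0,0,0,-0.15,0, 0,0,0,0,0,-0.35,0, 0,0,0,-0.1,0.15,-0.4,0, 0,0,0,-0.2,0.35,-0.4,0, 0,0,0,-0.3,0.55,-0.4,0, 0,0,0,-0.35,0.75,-0.4,0, 0,0,0,-0.35,0.9,-0.4,0, 0,0,0,-0.35,0.9,-0.4,0, 0,0,0,-0.35,0.9,-0.4,0]'; python3 - <<'E'
from h import *
from station import optics
im=[]
for n,(u,v) in (("top",(212,173)),("side",(216,219))):
    d=optics.get_image(n);im.append(crop(d,u,v,66,66,6))
cv2.imwrite("pics/g0.png",np.hstack(im))
E
```

```text
t: 16.77
tool_pos: [0.4889, -0.1654, 0.1839]
tool_rot: [-3.14, 0.002, 0.002]
contact_force: [0.4, 1.8, 0.3]
opening: -0.0002
grip_force: 0.0
```

View pics/g0.png

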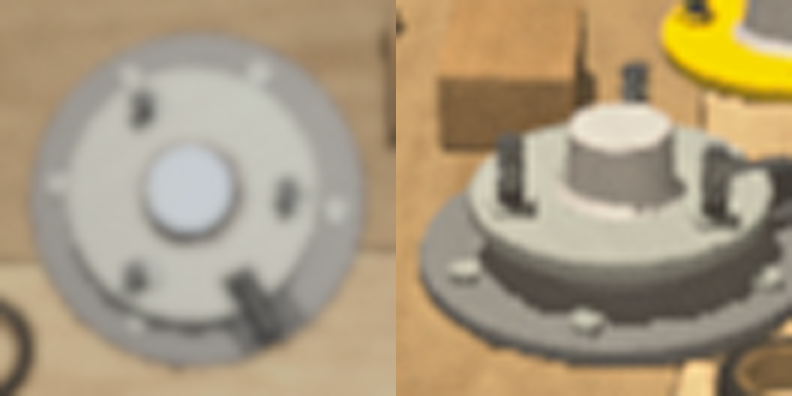

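The hub sits lower and level: in the side view the boss top moved from row 100 to row 125. The key is in the notch at (255,305) in the top view, and the hand is clear.

```bash
python3 -c "
from station import ctrl
print(ctrl.finish_job())"
```

```text
the job is handed in; nothing more can be done
None
```

The hub was turned about 180° by its studs until the notch was over the key, then pressed fully home (boss top at 68 mm); the hand was taken clear and the job handed in after about 17 s.

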